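Wedge the camera bracket tight with its gib key

TASK

Take up the slack of the camera bracket on the rail: pick up the loose steel gib key, start its narrow end, lying flat on the clamp's plate, into the tapered gap between the clamp's fixed cheek and the bracket's foot, and let go of it. Then tap or push its head with the closed fingertips until the bracket is hard against its stop and the key is tight, and leave it there. Leave the focus block, the glass cube and the eyepiece cap where they are.

Things in the scene. Friction and masses are not known exactly. Their poses are not given: they have to be found in the camera images.
- clamp: Aluminium clamp fixed on the rail (80 mm wide, 20 mm high, along the clamp's y): plate 8 mm thick, x -85 to +70, y +-75 mm; origin amid its underside, 20 mm above the bench. +x points away from the robot: the key is driven that way. Cheeks 22 mm above the plate. A cam lock with lever (not used, top 50 mm above the plate) at y 37 to 71, x over -13 mm.
- gap_mouth (a point): Mouth of the key gap, on the gap's floor (plate top, 8 mm above the clamp's origin), clamp x -30 mm, y 0; axes as the clamp's. Offsets from here: fixed cheek at +y, flat face y +8 mm, x +6 to +60 mm. Both sides flare from x +6 back to -2 mm, to 20 mm wide. A key with its flat side on the fixed cheek has its centre line at y 0. Plate reaches 55 mm in front (-x).
- bracket_foot (a point): Top centre of the steel camera bracket's foot (18 mm high, 60 mm long), clamp x 0, y -27.5 mm when slack. Its face towards the fixed cheek slopes 1 in 10, so the slack gap narrows from 11.9 mm (6 mm past gap_mouth) to 6.5 mm (60 mm past). The stop cheek is 3 mm beyond the foot's other side. Upright plate at clamp x 63 to 69, y -75 to -11 mm, up to 115 mm above the clamp's origin.
- bracket (a joint): Bracket's slide along the rail (clamp -y), m: 0 slack, 0.003 hard against the stop cheek. A spring (0.6 N at 0, 1.8 N at 0.003) pushes it back. It meets the key when the key's tip is 45 mm past gap_mouth, its stop at 65 (key a little askew) to 78 mm (head's front then 21 to 8 mm short of gap_mouth). Pushing the key takes up to 12 N, at the stop more: 20 N is tight. The key stays where pushed.
- key_head (a point): Centre, half-way up, of the gib head of the loose steel key (0.27 kg, 110 mm long). Head 24 mm long (x), 20 mm wide (y, parallel sides to grasp), 36 mm high. +x points from head to narrow tip: ahead of the head a blade 24 mm high, 86 mm long tapers from 16.6 to 8 mm, flat side on +y (8 mm off the centre line), sloped side -y. Lies right way up. Centre of mass 25 mm ahead of this point.
- key_tip (a point): Middle of the narrow end face of the key: 98 mm ahead of key_head along the key's x, 4 mm to its +y and 12 mm above the key's underside.
- focus_block_mid (a point): Grey cast focus block, stepped, 70 x 50 mm, 56 mm high, point 28 mm up. Leave alone.
- splitter_mid (a point): Glass beam splitter cube, 30 mm, point at its centre. Leave alone.
- cap_mid (a point): Red plastic eyepiece cap, 36 mm across, 18 mm high, point at its centre. Leave alone.
Not all that is in view belongs to the job. There is more than one size of the part that bears key_head; the job needs the middle-sized.

How it is judged (in metres and radians):
On the way, in this order (a step that is already met when the one before it is completed fails the run):
1. the key's narrow end stands in the gap, the key lies on the plate and the fingers have let go, not yet tight (x of key_tip in the frame of gap_mouth above 0.006 m and y of key_tip in the frame of gap_mouth between -0.012 and 0.012 m and z of key_tip in the frame of gap_mouth below 0.016 m and x of key_head in the frame of gap_mouth below -0.027 m and value of joint bracket below 0.0023 m and contact force between the fingers and key below 0.05 N), for 0.2 s.
2. the key is driven in until the bracket is at its stop (value of joint bracket above 0.0026 m), for 0.1 s.
At the end, for the whole second after the job is handed in: The bracket is against its stop (slide beyond 2.6 of 3 mm), held there by the key, which presses on it with over 0.8 N: the key lies flat on the plate (within 0.06 rad, 4 mm) and in line with the gap (0.06 rad), tip 58 to 84 mm past the gap's mouth, at rest and released (value of joint bracket above 0.0026 m and x of key_tip in the frame of gap_mouth between 0.058 and 0.084 m and y of key_tip in the frame of gap_mouth between 0.0005 and 0.0075 m and z of key_tip in the frame of gap_mouth between 0.009 and 0.016 m and angle between the x axis of key_head and the x axis of gap_mouth, either way round below 0.06 rad and angle between key_head's own z axis and vertical below 0.06 rad and contact force between key and bracket above 0.8 N and linear speed of key below 0.005 m/s); the robot touches nothing.
It fails at once if the focus block is shifted by over 20 mm (distance of focus_block_mid from where it was at the start of the episode above 0.02 m).
It fails at once if the glass cube is shifted by over 20 mm (distance of splitter_mid from where it was at the start of the episode above 0.02 m).
It fails at once if the eyepiece cap is shifted by over 20 mm (distance of cap_mid from where it was at the start of the episode above 0.02 m).
It also fails if it takes over 58 s, if anything falls off the work surface, if the arm or the gripper's body presses on something with over 40 N, if the wrist force passes 120 N, or if a joint passes its speed limit or range.

ROBOT

A 6-joint arm with a two-finger parallel gripper is mounted at the origin on the work surface. World frame = base frame: x ahead of the robot, y to its left, z up, the work surface at z = 0. Lengths are in mm, angles in rad, forces in N, time in s.
With the tool pointing down it reaches from about 350 to 875 mm from the base axis. Payload 4.2 kg.
Tool frame: the origin (TCP) lies on the mounting face of the last link; the fingertips stand 173 mm ahead of it and the grasp point (between the pads) lies grip_point_offset ahead of it (grip_point_offset is the distance from the TCP to the grasp point, in mm); z points along the fingers, y is the line along which they close (so a half turn about z gives the same grasp; the last joint's range is limited). The gripper opens to 85 mm and grips with 20 to 120 N. Pads are 22 mm wide; open, the fingers measure 114 mm over their backs; the gripper's body (76 mm by 85 mm) begins 54 mm behind the grasp point. The pads swing forward as they close: fully open they stand 13 mm farther back than shut.
Start: joints at [-0.981, 0.385, 0.008, 0, -1.194, -0.259], TCP at [203.015, -591.088, 404.712] pointing down, gripper open.
Joint ranges: [-3.14, 3.14], [-1.21, 2.06], [-1.07, 1.41], [-3.16, 2.05], [-2.99, -0.16], [-3.1, 3.1]. Speed limits (rad/s): [2.79, 2.79, 3.14, 3.14, 3.14, 3.14].

INTERFACE

Orientations are given as a unit quaternion [x, y, z, w].
In Python, from bench import read_state, get_image, job_done, recognise, place_of, grip_point_offset gives the robot as it stands. The module is installed in compiled form; this text tells all that it offers.
- The arm moves only by the tool carry_out, never from a script. Its arguments are lists of equal length, an entry for each row: "slide": the shift along the tool's x, y, z in m, a list of three; "roll": the turn about the tool's z in degrees; "claw": the finger opening in m, from 0 to 0.0854. A call has 1 to 8 rows; each row is the pose to reach, as a shift and turn from the pose commanded when the call began, along the tool's axes at that moment; what a row does not reach only later rows make up. A row lasts 1/8 s, in which the tool goes at most 62.5 mm and 10.7 degrees, less where a joint would pass 70% of its speed; a pose out of reach is approached as far as the arm can. A call with a gripper value outside its range is refused whole. The fingers move at their own pace and stop on an object; the grip force is fixed at half the most. Time passes only in rows, so rows that repeat a pose let the fingers close. It gives the time, the measured TCP pose, the force, the opening and the grip force at its end, in the units of the state.
- read_state(): the state, without advancing time (a new reading comes with each control period).
- get_image(name): name is "side" or "top" or "wrist"; returns a dict with "img" (400x640x3 uint8, red, green, blue), "z_map" (400x640 float32, mm along the optical axis (not along the pixel's ray), 0 where there is no reading), "mtx" (3x3 intrinsics, pixels), "k1" (the pictures are not rectified: a ray, as slopes to the right and down, at radius r is drawn at 1 + k1 r^2 times it, then the intrinsics apply), "world_from_camera" (4x4, takes a point from camera to world coordinates); the wrist camera has in their place "T_tool_cam" (4x4, takes a point from camera to tool coordinates, whose origin is the TCP and whose axes are the flange's). Camera axes: x right, y up, looking along -z (the intrinsics and any distortion apply to the point x, -y, -z); pixel columns grow to the right and rows downward; lengths in mm; the calibration is good to about 2 mm. A picture is of the moment at which its call begins: read the wrist's pose just before it.
- job_done(): hands the job in; it is judged then, once.
Trained networks look in a picture, given as the dict that the camera call returned (one of the last four; its "shot" number tells which), for a name from the list of things; names that differ only in an ending like _2 or _b are one class to them, and where a whole thing is asked for, a point or a joint stands for the part that bears it (a point fixed in the world has none). Each returns a list of dicts, best first, with "conf" (0 to 1); they miss things now and then, are a little off and sometimes report something else, mostly with a low value. They report only what shows in the picture. A call takes as long as a camera call. They do not tell look-alikes from the thing itself.
- recognise(picture, thing): "at" ([column, row] in pixels, amid what is visible of it).
- place_of(picture, thing): "at" ([column, row] in pixels: a listed point, or the origin of a listed thing).
The state is a dict: "clock": time; "joints": joint angles; "joint_vel": joint speeds; "joint_efforts": joint torques, N m; "position": TCP position; "ee_rot": TCP orientation; "contact_force": force on the tool from outside, world axes, zero at the start; "wrist_torque": the same for the moment, N m; "gripper_width": finger opening in mm; "grasp_force": force on a finger pad.
Only numpy, scipy, OpenCV 4.12 (cv2) and the standard library are available. Lean on these libraries where they do the work, as an engineer would, in place of code of your own. Each camera call takes 0.05 s, during which the arm holds its last target. There are 200 camera calls.

## Working session

There is one attempt and no reset: what is moved stays moved. The work goes in short steps, Python scripts to look and compute and a tool call to move; the robot and the scene stay as the last step left them, time stands still between calls to the robot, and variables do not carry over. Pictures are saved under pics/ and viewed, at most 10 in all, crops included, and the job is handed in when it is done.

Besides the shell and the picture viewer there is one more tool, called after "Call:" as name(argument=value, ...) on one line, values as JSON. carry_out: Moves the arm, as the interface text tells. Its arguments: {"type":"object","properties":{"slide":{"type":"array"},"roll":{"type":"array"},"claw":{"type":"array"}},"required":["slide","roll","claw"]}

```bash
mkdir -p pics; cat > h.py <<'E'
import numpy as np, cv2
from scipy.spatial.transform import Rotation as R
from bench import *
def T_of(p,s=None):
    if 'world_from_camera' in p: return np.array(p['world_from_camera'])
    T=np.eye(4);T[:3,:3]=R.from_quat(s['ee_rot']).as_matrix();T[:3,3]=s['position'];return T@np.array(p['T_tool_cam'])
def ray(p,uv,s=None):
    K=np.array(p['mtx']);d=np.array([(uv[0]-K[0,2])/K[0,0],(uv[1]-K[1,2])/K[1,1]])
    u=d.copy()
    for _ in range(20): u=d/(1+p['k1']*(u@u))
    T=T_of(p,s); return T[:3,3],T[:3,:3]@np.array([u[0],-u[1],-1])
def at_depth(p,uv,s=None):
    o,d=ray(p,uv,s);c,r=int(round(uv[0])),int(round(uv[1]))
    z=p['z_map'][max(r-1,0):r+2,max(c-1,0):c+2];z=z[z>0]
    return o+d*np.median(z) if len(z) else None
def at_z(p,uv,z,s=None):
    o,d=ray(p,uv,s);return o+d*(z-o[2])/d[2]
def cloud(p,s=None):
    K=np.array(p['mtx']);h,w=p['z_map'].shape
    g=np.stack(np.meshgrid(np.arange(w),np.arange(h)),-1).reshape(-1,2).astype(float)
    d=(g-[K[0,2],K[1,2]])/[K[0,0],K[1,1]];u=d.copy()
    for _ in range(20): u=d/(1+p['k1']*(u**2).sum(1,keepdims=True))
    z=p['z_map'].reshape(-1,1);T=T_of(p,s)
    P=np.hstack([u[:,:1],-u[:,1:],-np.ones((len(u),1))])*z@T[:3,:3].T+T[:3,3]
    P[z[:,0]==0]=np.nan;return P.reshape(h,w,3)
def save(p,n): cv2.imwrite('pics/'+n,p['img'][:,:,::-1])
E
cat > a.py <<'E'
from h import *
np.set_printoptions(precision=1,suppress=True)
print(grip_point_offset, read_state())
for n in ['top','side']:
    s=read_state();p=get_image(n);save(p,n+'0.png');print(n,T_of(p,s)[:3,3],p['k1'])
    for t in ['gap_mouth','bracket_foot','key_head','key_tip','focus_block_mid','splitter_mid','cap_mid','clamp']:
        for r in place_of(p,t)[:4]: print(t,r['conf'],np.array(r['at']),at_depth(p,r['at'],s))
E
python3 a.py
```

```text
154.70000000000002 {'clock': 0.0, 'joints': array([-1. ,  0.4,  0. , -0. , -1.2, -0.3]), 'joint_vel': array([ 0., -0., -0., -0., -0., -0.]), 'joint_efforts': array([ -0. , -39.2,  18.8,   4.2,  -0. ,   0. ]), 'position': array([ 203. , -590.9,  403.6]), 'ee_rot': array([-0.2,  1. ,  0. , -0. ]), 'contact_force': array([0.1, 0. , 0.1]), 'wrist_torque': array([-0. ,  0. , -0.1]), 'grasp_force': 0.0, 'gripper_width': 85.31709571501212}
top [ 455.5  -34.8 1255.8] -0.07522881890492708
gap_mouth 0.84 [292.1 167.4] [637.1  11.7  25.6]
bracket_foot 0.61 [305.3 158.9] [656.9 -23.2  45.3]
key_head 0.81 [415.4 220.9] [ 497.3 -308.9   49.1]
key_head 0.7 [352.9 225.9] [ 483.9 -149.4   24.6]
key_head 0.54 [389.8 256.1] [ 406.2 -244.3   35.5]
key_tip 0.68 [459.4 198.4] [ 560.6 -440.8    1.1]
key_tip 0.6 [377.2 225.4] [ 485.7 -213.6   22.5]
key_tip 0.59 [328.3 213.5] [517.2 -85.8  -1.6]
key_tip 0.25 [291.3 169.6] [631.2  13.8  25.4]
focus_block_mid 0.73 [188.6 242. ] [438.  278.4  34.4]
splitter_mid 0.57 [319.3 249. ] [423.2 -61.6  28.5]
cap_mid 0.43 [273.  241.4] [441.7  59.9  18.1]
clamp 0.83 [293.4 157.7] [662.4   8.4  29.7]
side [ 19.9 607.2 573.8] -0.02563827061633812
gap_mouth 0.89 [276.7 226. ] [622.4  16.   26.9]
bracket_foot 0.95 [273.  207.3] [659.1 -11.5  45.3]
key_head 0.97 [429.7 217.4] [ 401.3 -228.1   21.5]
key_head 0.95 [408.1 182.4] [ 498.9 -297.2   45.4]
key_head 0.9 [376.2 221.8] [ 479.8 -139.2   20.9]
key_head 0.29 [332.9 287.3] [422.2  81.   14.8]
key_tip 0.79 [346.1 228.9] [ 529.9 -100.8    0.8]
key_tip 0.77 [419.2 165.8] [ 566.  -476.2    1.1]
key_tip 0.76 [388.6 208.8] [ 491.5 -206.3   17.9]
focus_block_mid 0.68 [245.3 340.1] [433.2 277.8  33.5]
splitter_mid 0.78 [381.4 252. ] [405.4 -45.8  28.9]
cap_mid 0.86 [333.1 285. ] [424.   78.2  17.2]
clamp 0.93 [269.5 221.6] [630.9  27.7  39.9]
clamp 0.61 [332.7 284.8] [424.7  78.5  17.5]
```

```bash
cat > b.py <<'E'
from h import *
np.set_printoptions(precision=1,suppress=True)
p=get_image('top');P=cloud(p)
cv2.imwrite('pics/top1.png',cv2.resize(p['img'][120:290,160:480,::-1],(800,425),interpolation=cv2.INTER_CUBIC))
q=get_image('side');Q=cloud(q)
cv2.imwrite('pics/side1.png',cv2.resize(q['img'][130:330,180:500,::-1],(800,500),interpolation=cv2.INTER_CUBIC))
for A in (P,Q):
    m=(A[...,2]>6)&(A[...,2]<70)&(A[...,1]<-95)&(A[...,1]>-400)&(A[...,0]<580)&(A[...,0]>360)
    n,l,st,c=cv2.connectedComponentsWithStats(m.astype(np.uint8))
    for i in range(1,n):
        if st[i,4]>15:
            X=A[l==i];z=X[:,2];print(st[i],'mean',X.mean(0),'z pct',np.percentile(z,[5,50,95]))
            (a,b),sz,ang=cv2.minAreaRect(X[:,:2].astype(np.float32));print('  rect',a,b,sz,ang)
E
python3 b.py
```

```text
[407 203  42  23 372] mean [ 516.  -339.2   36.4] z pct [17.9 34.1 49.9]
  rect 518.3399658203125 -349.5137939453125 (27.553539276123047, 110.67022705078125) 19.135343551635742
[332 216  25  14 107] mean [ 491.  -128.2   19.1] z pct [12.4 18.  27.2]
  rect 493.0664978027344 -124.29158020019531 (67.48149108886719, 13.667805671691895) 62.76136016845703
[373 222  20  42 277] mean [ 434.9 -226.8   25.9] z pct [10.6 25.1 37.4]
  rect 444.8478088378906 -230.0581512451172 (109.22711944580078, 28.42000389099121) 15.507109642028809
[402 168  16  30 327] mean [ 505.1 -316.3   32.6] z pct [ 9.6 32.4 49.1]
  rect 516.1615600585938 -346.5140686035156 (27.497447967529297, 114.51483917236328) 19.175565719604492
[387 205  53  21 577] mean [ 433.4 -222.8   20.2] z pct [ 7.7 20.5 36.3]
  rect 442.5409851074219 -225.46160888671875 (110.58087921142578, 24.56430435180664) 12.84304428100586
[353 216  30  16 237] mean [ 489.3 -127.9   15.6] z pct [ 7.3 15.9 25.6]
  rect 492.4886779785156 -125.3999252319336 (65.71654510498047, 17.468210220336914) 65.58230590820312
```

View pics/top1.png

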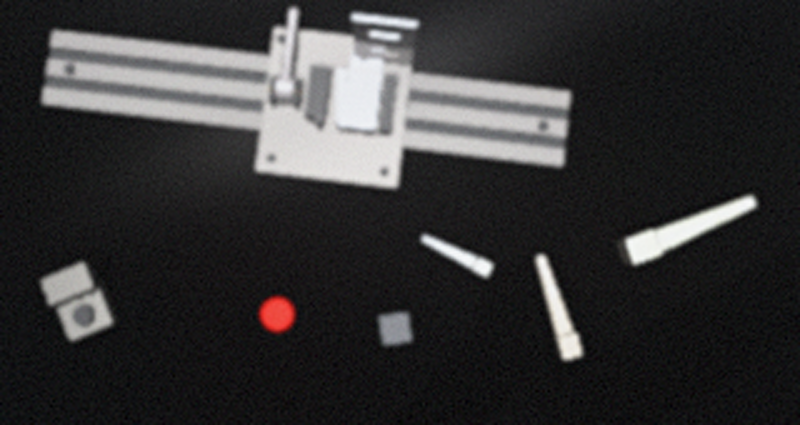

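View pics/side1.png

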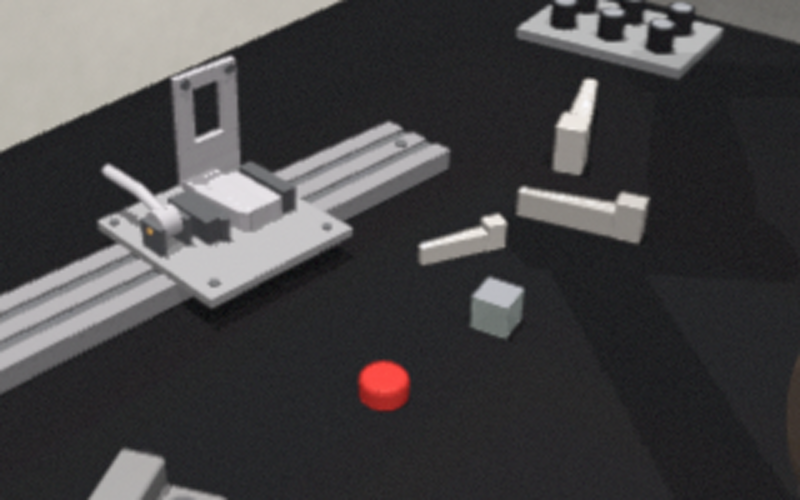

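```bash
cat >> h.py <<'E'
def plan(xyz,yaw,s=None):
    """shift (m, tool axes) and roll (deg) taking TCP to xyz (mm) with tool y axis at world yaw (deg, mod 180), tool down"""
    s=s or read_state();M=R.from_quat(s['ee_rot']).as_matrix()
    d=M.T@(np.array(xyz)-s['position'])/1000
    cur=np.degrees(np.arctan2(M[1,1],M[0,1]));dy=(yaw-cur+90)%180-90
    print('now',np.round(s['position'],1),'tool y yaw',round(cur,1),'z',M[:,2].round(3),'| slide',d.round(4),'roll',round(-dy,1),'joint6',s['joints'][5].round(2))
E
python3 - <<'E'
from h import *
np.set_printoptions(precision=3,suppress=True)
s=read_state();print(R.from_quat(s['ee_rot']).as_matrix());p=get_image('wrist');print(p['T_tool_cam'],p['mtx'])
plan([430,-240,330],103)
E
```

```text
[[-0.946 -0.325  0.   ]
 [-0.325  0.946 -0.   ]
 [ 0.    -0.    -1.   ]]
[[ 0.     0.956  0.293 75.81 ]
 [ 1.    -0.    -0.     0.629]
 [-0.     0.293 -0.956 30.963]
 [ 0.     0.     0.     1.   ]] [[278.359   0.    321.782]
 [  0.    278.359 201.979]
 [  0.      0.      1.   ]]
now [ 203.  -591.1  404.7] tool y yaw 109.0 z [-0.  0. -1.] | slide [-0.329  0.258  0.075] roll 6.0 joint6 -0.26
```

Call:
carry_out(slide=[[-0.045,0.035,0.01],[-0.09,0.07,0.02],[-0.135,0.105,0.03],[-0.18,0.14,0.04],[-0.225,0.175,0.05],[-0.27,0.21,0.06],[-0.315,0.25,0.07],[-0.329,0.258,0.075]], roll=[1,2,3,4,5,6,6,6], claw=[0.085,0.085,0.085,0.085,0.085,0.085,0.085,0.085])

```text
clock: 2.05
position: [431.5, -237.7, 329.6]
ee_rot: [-0.115, 0.993, 0.0, 0.0]
contact_force: [-0.5, -1.4, 0.0]
gripper_width: 85.1
grasp_force: 0.0
```

```bash
cat > c.py <<'E'
from h import *
import sys
np.set_printoptions(precision=1,suppress=True)
s=read_state();p=get_image('wrist');save(p,sys.argv[1]);P=cloud(p,s);plan([430,-240,330],103,s)
np.savez('last.npz',P=P,img=p['img'])
for t in sys.argv[2:]:
    for r in place_of(p,t)[:3]: print(t,r['conf'],np.array(r['at']),at_depth(p,r['at'],s))
E
python3 c.py w1.png key_head key_tip
cat > seg.py <<'E'
import numpy as np,cv2
np.set_printoptions(precision=1,suppress=True)
P=np.load('last.npz')['P']
for zl in (6,30):
    m=(P[...,2]>zl)&(P[...,2]<50)&(P[...,1]<-180)&(P[...,1]>-275)&(P[...,0]<530)&(P[...,0]>370)
    n,l,st,c=cv2.connectedComponentsWithStats(m.astype(np.uint8))
    for i in range(1,n):
        if st[i,4]>100:
            X=P[l==i];print(zl,st[i],np.percentile(X[:,2],[2,5,50,95,98]),cv2.minAreaRect(X[:,:2].astype(np.float32)),X.mean(0))
E
python3 seg.py
```

```text
now [ 431.5 -237.7  329.6] tool y yaw 103.2 z [ 0.  0. -1.] | slide [ 0. -0. -0.] roll 0.2 joint6 -1.17
key_head 0.92 [328.2 163. ] [ 397.  -239.    35.3]
key_head 0.86 [387.4 251.9] [ 478.  -152.9   25.3]
key_head 0.79 [237.5 243.6] [ 493.3 -308.2   47.7]
key_tip 0.97 [335. 245.] [ 483.7 -210.1   23.8]
key_tip 0.74 [128.3 253.3] [ 543.5 -426.9   26.7]
key_tip 0.25 [474.4 381.4] [626.6   8.6  28.1]
6 [ 318  150   22  103 1476] [18.4 22.5 24.2 36.3 36.7] ((440.74188232421875, -227.02529907226562), (109.61559295654297, 19.992347717285156), 14.746228218078613) [ 427.1 -229.3   27.8]
30 [318 153  22  26 541] [33.5 34.3 35.6 36.7 37. ] ((399.5395202636719, -237.95372009277344), (24.02318000793457, 19.966127395629883), 14.065767288208008) [ 399.  -238.    35.5]
```

View pics/w1.png

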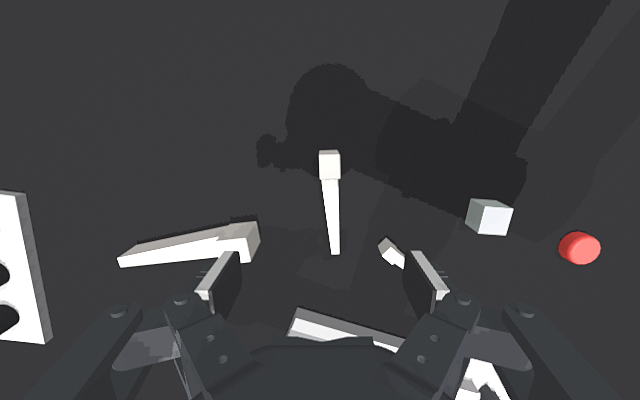

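```bash
sed -i "s/d.round(4)/np.array2string(d,precision=4)/" h.py; python3 -c "
from h import *
plan([399.5,-238,230],104.3);plan([399.5,-238,178.7],104.3)"
```

```text
now [ 430.7 -240.   329.6] tool y yaw 103.0 z [-0. -0. -1.] | slide [0.0299 0.009  0.0996] roll -1.3 joint6 -1.17
now [ 430.7 -240.   329.6] tool y yaw 103.0 z [-0. -0. -1.] | slide [0.0299 0.009  0.1509] roll -1.3 joint6 -1.17
```

Call:
carry_out(slide=[[0.03,0.009,0.04],[0.03,0.009,0.09],[0.03,0.009,0.12],[0.03,0.009,0.15],[0.03,0.009,0.151],[0.03,0.009,0.151],[0.03,0.009,0.151],[0.03,0.009,0.151]], roll=[-1.3,-1.3,-1.3,-1.3,-1.3,-1.3,-1.3,-1.3], claw=[0.05,0.05,0.05,0.05,0.05,0.01,0.0,0.0])

```text
clock: 3.2
position: [399.5, -238.5, 180.2]
ee_rot: [-0.124, 0.992, -0.001, 0.001]
contact_force: [-1.7, -2.1, 6.4]
gripper_width: 19.2
grasp_force: 59.4
```

Call:
carry_out(slide=[[0,0,0],[0,0,0],[0,0,-0.03],[0,0,-0.08],[0,0,-0.12],[0,0,-0.12]], roll=[0,0,0,0,0,0], claw=[0,0,0,0,0,0])

```text
clock: 3.95
position: [399.6, -238.2, 301.8]
ee_rot: [-0.124, 0.992, -0.001, 0.004]
contact_force: [-0.4, 0.1, -3.6]
gripper_width: 18.9
grasp_force: 59.3
```

```bash
python3 c.py w2.png key_head key_tip gap_mouth clamp bracket_foot; python3 -c "
from h import *
s=read_state();print(s['contact_force'],s['wrist_torque'],s['gripper_width'])
np.set_printoptions(precision=2,suppress=True)
for n in ('top','side'):
    p=get_image(n);P=cloud(p);m=(P[...,2]>22)&(P[...,2]<33)&(P[...,0]>540)&(abs(P[...,1])<110);X=P[m][:,:2].astype(np.float32);r=cv2.minAreaRect(X);print(n,m.sum(),r,cv2.boxPoints(r),np.median(P[m][:,2]))
    for t in ('gap_mouth','clamp'):
        for q in place_of(p,t)[:1]: print(t,q,at_z(p,q['at'],28 if t[0]=='g' else 20))
"
```

```text
now [ 399.6 -238.2  301.8] tool y yaw 104.3 z [ 0. -0. -1.] | slide [-0.0292 -0.0094 -0.0279] roll 1.3 joint6 -1.13
key_head 0.9 [323.7 267.8] [ 390.9 -239.4  157.8]
key_head 0.8 [226.2 278. ] [ 487.3 -307.    47.2]
key_head 0.68 [382.5 287.3] [ 386.2 -215.5  171. ]
key_tip 0.78 [109.2 284.6] [ 545.5 -431.1   20.3]
[ 0.09084925 -0.52174123 -2.92894174] [-0.03344327  0.05377965  0.018524  ] 19.2041223527644
top 2217 ((649.2257690429688, 0.6913375854492188), (228.34677124023438, 157.18495178222656), 83.66191864013672) [[ 558.51 -104.11]
 [ 714.73 -121.46]
 [ 739.94  105.49]
 [ 583.72  122.84]] 27.783370810155475
gap_mouth {'at': [292.5, 169.4], 'conf': 0.76} [631.43  10.5   28.  ]
clamp {'at': [293.7, 160.2], 'conf': 0.67} [657.32   7.9   20.  ]
side 2121 ((1147.6419677734375, 9.333282470703125), (217.55882263183594, 1163.46630859375), 89.03671264648438) [[ 564.16  -89.65]
 [1727.46 -109.21]
 [1731.12  108.32]
 [ 567.82  127.88]] 27.7187286834602
gap_mouth {'at': [277.5, 223.7], 'conf': 0.86} [626.06   9.79  28.  ]
clamp {'at': [268.1, 218.9], 'conf': 0.86} [663.51   0.44  20.  ]
```

```bash
python3 -c "
from h import *
plan([690,3,400],84)"
```

```text
now [ 399.2 -238.2  298.4] tool y yaw 104.3 z [-0.001  0.    -1.   ] | slide [-0.3412  0.1622 -0.1018] roll 20.3 joint6 -1.13
```

Call:
carry_out(slide=[[-0.02,0.01,-0.05],[-0.07,0.035,-0.08],[-0.125,0.06,-0.1],[-0.18,0.085,-0.1],[-0.235,0.11,-0.1],[-0.29,0.135,-0.1],[-0.341,0.162,-0.1],[-0.341,0.162,-0.1]], roll=[3,6,9,12,15,18,20,20.3], claw=[0,0,0,0,0,0,0,0])

```text
clock: 5.55
position: [692.1, 5.9, 395.7]
ee_rot: [0.051, 0.999, 0.0, -0.001]
contact_force: [-0.9, -0.5, -2.6]
gripper_width: 19.0
grasp_force: 59.5
```

Call:
carry_out(slide=[[0,0,0],[0,0,0]], roll=[0,0], claw=[0,0])

```text
clock: 5.8
position: [689.1, 1.9, 399.0]
ee_rot: [0.053, 0.999, -0.0, -0.0]
contact_force: [-0.6, -0.2, -2.3]
gripper_width: 18.9
grasp_force: 59.5
```

```bash
python3 c.py w3.png key_head key_tip gap_mouth clamp bracket_foot; python3 - <<'E'
import numpy as np,cv2
P=np.load('last.npz')['P'];np.set_printoptions(precision=1,suppress=True)
for lo,hi in ((23,33),(43,60)):
    m=(P[...,2]>lo)&(P[...,2]<hi)&(P[...,0]>550)&(abs(P[...,1])<90)
    n,l,st,c=cv2.connectedComponentsWithStats(m.astype(np.uint8))
    for i in range(1,n):
        if st[i,4]>150:
            X=P[l==i];r=cv2.minAreaRect(X[:,:2].astype(np.float32));print(lo,st[i],np.median(X[:,2]),r);print(cv2.boxPoints(r).tolist())
E
```

```text
now [689.1   1.9 399. ] tool y yaw 83.9 z [-0. -0. -1.] | slide [ 0.2319 -0.268   0.0691] roll -19.1 joint6 -1.91
key_head 0.89 [323.8 267.9] [679.9   4.  254.1]
key_head 0.84 [25.5 47. ] [ 509.5 -293.2   42.6]
key_head 0.71 [165.2   8.5] [ 485.5 -144.2   25.6]
key_tip 0.58 [231.5  33.2] [510.2 -84.    4.2]
gap_mouth 0.85 [322.3 128.6] [626.8   9.3  27.8]
gap_mouth 0.34 [302.5 157.1] [655.3 -16.7  46.2]
clamp 0.75 [322.8 155.1] [657.8   6.6  28.6]
bracket_foot 0.81 [302.1 156.1] [654.1 -17.   46.3]
23 [  258    79   132   130 10288] 27.920098162116687 ((649.2726440429688, 8.90478515625), (150.6021270751953, 153.99241638183594), 83.7594985961914)
[[564.5473022460938, -57.58042526245117], [717.6272583007812, -74.31971740722656], [733.9979858398438, 75.38999938964844], [580.9180297851562, 92.12928771972656]]
23 [375 168  10  41 312] 27.76440667461381 ((707.0297241210938, 72.95011901855469), (10.525989532470703, 52.48658752441406), 84.48517608642578)
[[680.402099609375, 70.23355102539062], [732.645751953125, 65.18942260742188], [733.6573486328125, 75.66668701171875], [681.4136962890625, 
[... 855 characters left out ...]
6055], [680.2781372070312, -42.77689743041992], [622.5479125976562, -36.248050689697266]]
43 [356 145  31  26 519] 54.171731084618216 ((663.6749877929688, 60.262672424316406), (32.92217254638672, 27.59905433654785), 83.3375244140625)
[[648.058837890625, 45.51377487182617], [675.4715576171875, 42.31172561645508], [679.2911376953125, 75.01156616210938], [651.87841796875, 78.213623046875]]
43 [260 207  55   5 248] 52.18991840929695 ((713.9329223632812, -41.678489685058594), (63.28071594238281, 1.297874927520752), 83.47898864746094)
[[709.6948852539062, -73.04044342041016], [710.9843139648438, -73.1878433227539], [718.1709594726562, -10.316535949707031], [716.8815307617188, -10.169136047363281]]
```

View pics/w3.png

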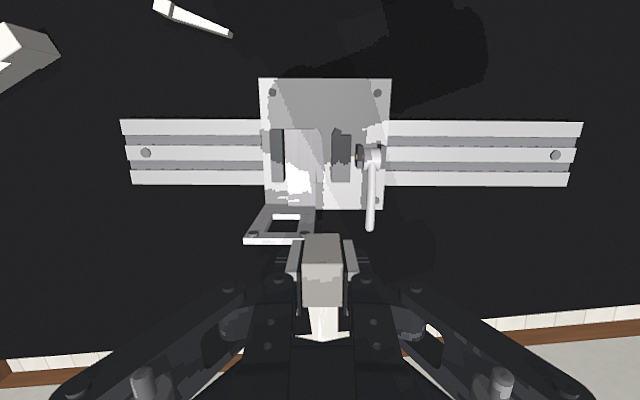

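```bash
python3 - <<'E'
from h import *
np.set_printoptions(precision=2,suppress=True)
P=np.load('last.npz')['P'];s=read_state();M=R.from_quat(s['ee_rot']).as_matrix()
L=(P-s['position'])@M
for r in range(240,320,6):
    row=L[r,295:352]; k=(row[:,2]>120)&(row[:,2]<185)
    a=row[k]; print(r,len(a),a[[0,-1]].ravel() , np.median(a,0))
c,sn=np.cos(np.radians(6.3)),np.sin(np.radians(6.3))
X=np.array([c,-sn]);Y=np.array([sn,c]);g=np.array([627.2,11.4])
for tip,dy in ((-20,-.7),(30,-.7)): plan([*(g+X*(tip-98)+Y*dy),240],83.7);
E
```

```text
240 57 [ 13.11 -14.72 168.16  12.91  15.41 168.62] [ 12.46   0.33 169.59]
246 57 [ 12.86 -14.1  161.41  12.58  14.76 162.01] [ 12.58   0.29 162.01]
252 57 [ 12.35 -13.6  155.75  12.75  14.05 154.98] [ 12.5    0.27 155.48]
258 57 [ 12.65 -12.97 149.06  13.12  13.36 148.21] [ 12.37   0.25 149.58]
264 57 [ 12.52 -12.48 143.68  12.7   12.89 143.38] [ 11.83   0.24 144.92]
270 57 [ 12.54 -11.99 138.46  13.17  12.28 137.41] [  8.96   0.23 144.49]
276 57 [ 10.61 -11.89 136.78  13.55  11.74 132.07] [  5.69   0.25 144.71]
282 57 [  8.91 -11.76 134.81  13.87  11.24 127.2 ] [  2.62   0.24 144.5 ]
288 56 [  7.42 -11.6  132.65  13.67  10.87 123.44] [ -0.51   0.48 144.34]
294 57 [  5.45 -11.53 131.27  13.24  10.57 120.27] [ -3.8    0.25 144.35]
300 56 [  2.3  -11.65 131.54   4.67  11.23 128.34] [ -7.27   0.02 144.54]
306 54 [  0.91 -11.49 129.44   1.88  11.3  128.19] [-10.92   0.02 144.88]
312 43 [ -2.53 -11.64 130.01  -0.74  11.34 127.78] [-23.52   0.86 156.35]
318 31 [ -4.9  -11.63 129.19  -3.68  11.43 127.73] [-27.88   0.87 156.96]
now [689.4   2.3 399.2] tool y yaw 83.9 z [ 0.  0. -1.] | slide [0.1809 0.0022 0.1591] roll 0.2 joint6 -1.91
now [689.4   2.3 399.2] tool y yaw 83.9 z [ 0.  0. -1.] | slide [0.1309 0.002  0.1592] roll 0.2 joint6 -1.91
```

Call:
carry_out(slide=[[0.06,0.002,0],[0.12,0.002,0.0],[0.181,0.002,0.03],[0.181,0.002,0.08],[0.181,0.002,0.13],[0.181,0.002,0.17],[0.181,0.002,0.184],[0.181,0.002,0.184]], roll=[0.2,0.2,0.2,0.2,0.2,0.2,0.2,0.2], claw=[0,0,0,0,0,0,0,0])

```text
clock: 7.1
position: [510.4, 23.9, 214.8]
ee_rot: [0.054, 0.999, -0.0, -0.0]
contact_force: [0.9, -0.3, -2.4]
gripper_width: 19.2
grasp_force: 59.4
```

Call:
carry_out(slide=[[0,0,0],[0,0,0]], roll=[0,0], claw=[0,0])

```text
clock: 7.35
position: [510.5, 24.0, 216.3]
ee_rot: [0.054, 0.999, 0.001, 0.002]
contact_force: [-0.5, 0.5, -2.8]
gripper_width: 19.0
grasp_force: 59.4
```

```bash
cat > d.py <<'E'
from h import *
import sys
np.set_printoptions(precision=2,suppress=True)
s=read_state();print(s['position'],s['contact_force'],s['wrist_torque'],s['gripper_width'])
plan([*s['position']],83.7,s)
c,sn=np.cos(np.radians(6.3)),np.sin(np.radians(6.3))
M=np.array([[c,-sn],[sn,c]]);g=np.array([627.2,11.4])
print('TCP in gap frame',M@(s['position'][:2]-g))
for n in ('top','side'):
    p=get_image(n);save(p,n+'_'+sys.argv[1]+'.png');P=cloud(p)
    for t in ('key_tip','key_head','gap_mouth'):
        for q in place_of(p,t)[:4]:
            a=at_depth(p,q['at'])
            if a is not None and a[0]>490 and a[1]>-60: print(n,t,q['conf'],np.round(q['at'],1),a, 'gap', M@(a[:2]-g))
    if n=='top': 
        I=p['img'][140:200,262:342,::-1];cv2.imwrite('pics/tz_'+sys.argv[1]+'.png',cv2.resize(I,None,fx=8,fy=8,interpolation=cv2.INTER_CUBIC))
    else:
        I=p['img'][180:255,225:325,::-1];cv2.imwrite('pics/sz_'+sys.argv[1]+'.png',cv2.resize(I,None,fx=8,fy=8,interpolation=cv2.INTER_CUBIC))
E
python3 d.py a
```

```text
[510.52  24.01 216.25] [-0.51  0.47 -2.75] [0.02 0.09 0.04] 19.0379828803432
now [510.5  24.  216.3] tool y yaw 83.8 z [ 0.  0. -1.] | slide [0. 0. 0.] roll 0.1 joint6 -2.04
TCP in gap frame [-117.35   -0.27]
top key_tip 0.4 [291.8 175.3] [615.93  12.22  26.36] gap [-11.29  -0.42]
top key_head 0.33 [286.6 175.5] [615.23  25.92  26.7 ] gap [-13.49  13.12]
top gap_mouth 0.77 [293.4 167.5] [635.99   8.06  31.51] gap [ 9.1  -2.35]
side key_tip 0.59 [280.4 217.4] [605.89  20.74  56.85] gap [-22.21   6.94]
side key_head 0.62 [314.9 235.9] [501.94  36.13  65.77] gap [-127.22   10.83]
side gap_mouth 0.78 [275.9 223.9] [628.1   12.45  27.96] gap [0.78 1.15]
```

View pics/sz_a.png

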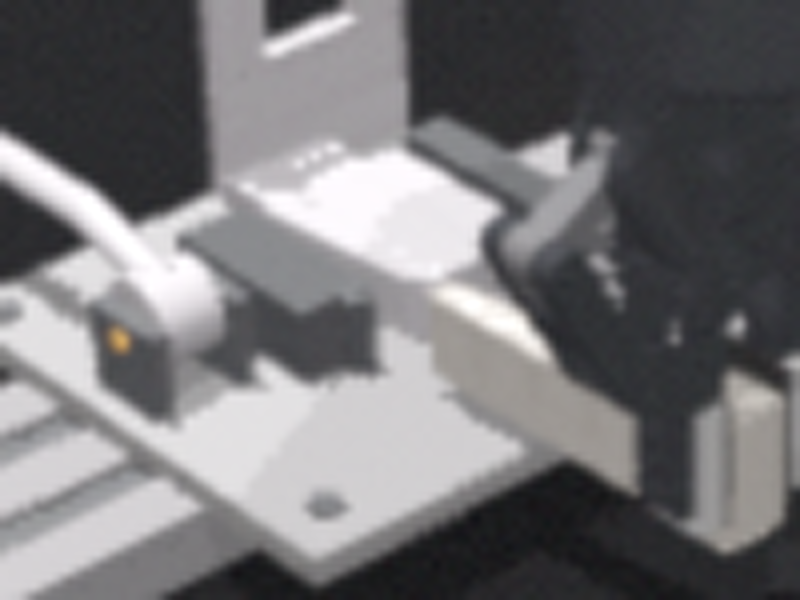

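Call:
carry_out(slide=[[0,-0.0004,0.003],[0,-0.0004,0.0055],[-0.01,-0.0004,0.0055],[-0.02,-0.0004,0.0055],[-0.03,-0.0004,0.0055],[-0.04,-0.0004,0.0055],[-0.05,-0.0004,0.0055],[-0.05,-0.0004,0.0055]], roll=[0.1,0.1,0.1,0.1,0.1,0.1,0.1,0.1], claw=[0,0,0,0,0,0,0,0])

```text
clock: 8.75
position: [560.5, 17.8, 209.1]
ee_rot: [0.056, 0.998, 0.0, 0.0]
contact_force: [-0.4, -1.4, -3.3]
gripper_width: 19.2
grasp_force: 59.4
```

```bash
python3 d.py b
```

```text
[560.52  17.84 209.1 ] [-0.37 -1.41 -3.27] [-0.21 -0.02 -0.1 ] 19.24604653897639
now [560.5  17.8 209.1] tool y yaw 83.6 z [ 0.  0. -1.] | slide [0. 0. 0.] roll -0.1 joint6 -2.0
TCP in gap frame [-66.98  -0.91]
top gap_mouth 0.82 [293.1 170.1] [578.25  -3.99 389.97] gap [-46.96 -20.66]
side key_tip 0.51 [264.1 216.3] [643.48  30.13  48.71] gap [14.13 20.4 ]
side key_head 0.85 [298.1 229.3] [549.74  29.94  56.89] gap [-79.03   9.93]
side gap_mouth 0.92 [276.7 224.9] [617.95  20.23  33.58] gap [-10.16   7.76]
```

View pics/sz_b.png

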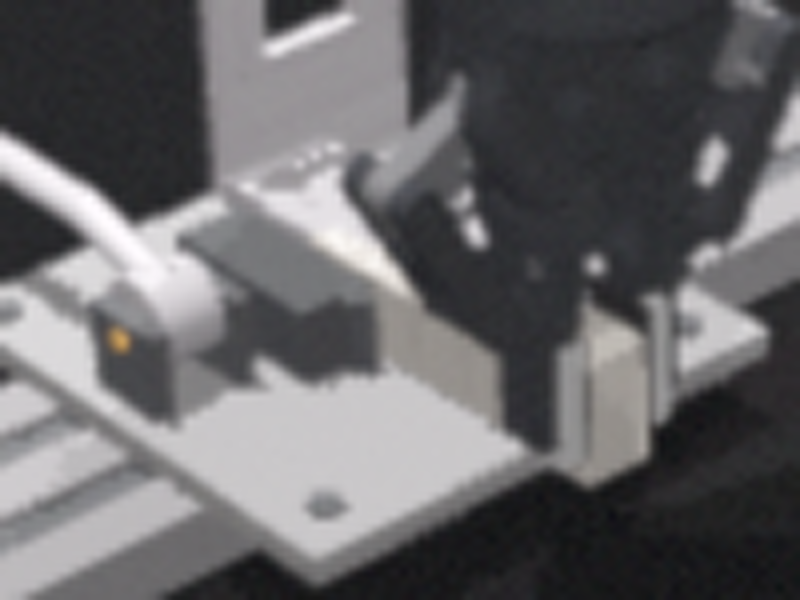

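Call:
carry_out(slide=[[0,0,0.0008],[0,0,0.0015],[0,0,0.0015]], roll=[0,0,0], claw=[0,0,0])

```text
clock: 9.52
position: [559.4, 18.0, 208.2]
ee_rot: [0.055, 0.998, -0.0, -0.0]
contact_force: [-3.2, -1.4, 3.1]
gripper_width: 18.8
grasp_force: 60.3
```

Call:
carry_out(slide=[[0,0,0],[0,0,0],[0,0,0],[0,0,0],[0,0,-0.03],[0,0,-0.08],[0.03,0,-0.1],[0.06,0,-0.1]], roll=[0,0,0,0,0,0,0,0], claw=[0.022,0.026,0.04,0.045,0.045,0.045,0.045,0.03])

```text
clock: 10.52
position: [499.9, 24.8, 309.6]
ee_rot: [0.055, 0.998, 0.001, 0.002]
contact_force: [-0.5, 0.3, -0.5]
gripper_width: 30.5
grasp_force: 0.0
```

Call:
carry_out(slide=[[0.05,0,-0.03],[0.08,0,-0.05],[0.08,0,-0.05]], roll=[0,0,0], claw=[0.0,0.0,0.0])

```text
clock: 10.9
position: [419.1, 33.4, 359.5]
ee_rot: [0.055, 0.999, 0.001, 0.002]
contact_force: [1.3, 0.5, -0.2]
gripper_width: 0.2
grasp_force: 0.0
```

```bash
python3 d.py c; python3 c.py w4.png key_head key_tip gap_mouth; python3 - <<'E'
from h import *
np.set_printoptions(precision=2,suppress=True)
P=np.load('last.npz')['P'];c,sn=np.cos(np.radians(6.3)),np.sin(np.radians(6.3))
g=np.array([627.2,11.4]);G=P.copy();G[...,:2]=(P[...,:2]-g)@np.array([[c,-sn],[sn,c]]).T
np.save('G.npy',G)
x,y,z=G[...,0],G[...,1],G[...,2]
m=(x>-100)&(x<-5)&(abs(y)<25)&(z>35)&(z<75);X=G[m];print(cv2.minAreaRect(X[:,:2].astype(np.float32)))
m2=m&(z>58);X=G[m2];print(m2.sum(),cv2.minAreaRect(X[:,:2].astype(np.float32)),np.median(X[:,2]))
m3=m&(x>-45)&(z>45)&(z<56);X=G[m3];print(m3.sum(),np.polyfit(X[:,0],X[:,2],1),np.median(X[:,2]))
m4=m&(z<58);X=G[m4]
for xx in range(-50,0,8):
    w=X[abs(X[:,0]-xx)<3];w=w[w[:,2]>46]
    if len(w):print(xx,np.percentile(w[:,1],[2,98]))
E
```

```text
[419.08  33.44 359.5 ] [ 1.34  0.46 -0.22] [ 0.02 -0.04 -0.  ] 0.238683619896675
now [419.1  33.4 359.5] tool y yaw 83.7 z [ 0.  0. -1.] | slide [0. 0. 0.] roll 0.0 joint6 -2.15
TCP in gap frame [-209.28   -0.94]
top key_tip 0.71 [291.6 159.3] [654.8   12.37  49.61] gap [27.33  3.99]
top key_head 0.64 [292.4 193.9] [563.29   8.7   63.43] gap [-63.23  -9.7 ]
top gap_mouth 0.62 [292.5 169.7] [627.12   9.58  52.61] gap [ 0.12 -1.81]
top gap_mouth 0.59 [305.4 159.6] [654.91 -23.47  46.03] gap [ 31.37 -31.62]
top gap_mouth 0.45 [291.8 159.4] [654.54  11.84  49.59] gap [27.13  3.44]
side key_tip 0.86 [266.9 212.6] [647.35  18.09  50.47] gap [19.29  8.86]
side key_head 0.68 [297.4 225.5] [554.35  26.72  62.11] gap [-74.09   7.23]
side gap_mouth 0.77 [276.7 223.8] [618.08  19.95  36.07] gap [-10.    7.5]
now [421.   33.5 357. ] tool y yaw 83.6 z [-0. -0. -1.] | slide [-0.0394 -0.2708  0.0272] roll -19.4 joint6 -2.15
key_head 0.83 [ 56.2 283.2] [ 499.2 -296.9   36.9]
key_head 0.8 [183.4 249. ] [ 477.1 -139.9   24.1]
key_head 0.58 [321.9 308.6] [426.7  32.9 221.2]
key_tip 0.7 [236.8 263.7] [509.8 -84.9  12.1]
((-47.642982482910156, -1.5515127182006836), (47.73898696899414, 12.075345993041992), 2.8887152671813965)
86 ((-64.14287567138672, -1.2976689338684082), (14.775611877441406, 10.276195526123047), 0.14023816585540771) 63.59399314944085
143 [-0.  51.5] 51.60710874892834
-50 [0.49 1.63]
-42 [-6.71  4.07]
-34 [-6.77  4.32]
-26 [-5.6   5.34]
```

View pics/w4.png

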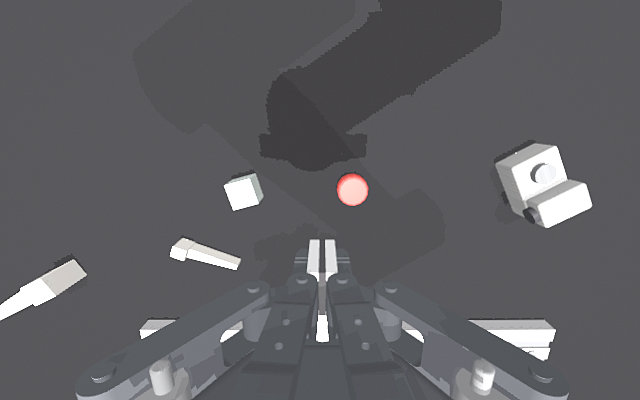

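Call:
carry_out(slide=[[-0.05,0.001,0.0],[-0.095,0.001,0.03],[-0.099,0.001,0.08],[-0.099,0.001,0.12],[-0.099,0.001,0.145],[-0.099,0.001,0.151],[-0.099,0.001,0.151]], roll=[0,0,0,0,0,0,0], claw=[0,0,0,0,0,0,0])

```text
clock: 12.38
position: [519.4, 23.7, 207.0]
ee_rot: [0.055, 0.998, -0.0, 0.0]
contact_force: [-0.1, 0.5, 0.2]
gripper_width: -0.0
grasp_force: 0.0
```

Call:
carry_out(slide=[[-0.006,0,0],[-0.012,0,0],[-0.015,0,0],[-0.018,0,0],[-0.021,0,0],[-0.024,0,0],[-0.027,0,0],[-0.03,0,0]], roll=[0,0,0,0,0,0,0,0], claw=[0,0,0,0,0,0,0,0])

```text
clock: 13.38
position: [548.5, 20.1, 206.6]
ee_rot: [0.055, 0.998, -0.0, -0.001]
contact_force: [-3.5, 0.8, 2.7]
gripper_width: -0.0
grasp_force: 2.1
```

```bash
python3 d.py d
```

```text
[548.5   20.1  206.58] [-3.55  0.8   2.65] [0.23 1.11 0.04] -0.013183558678939694
now [548.5  20.1 206.6] tool y yaw 83.6 z [-0. -0. -1.] | slide [0. 0. 0.] roll -0.1 joint6 -2.01
TCP in gap frame [-79.18   0.01]
top key_tip 0.45 [293.7 155.9] [664.4    7.14  46.06] gap [37.45 -0.15]
top key_head 0.44 [294.1 159.4] [654.99   5.95  47.18] gap [28.22 -2.37]
top key_head 0.38 [294.5 154.9] [667.05   5.08  46.12] gap [40.31 -1.91]
top gap_mouth 0.91 [292.7 171.3] [576.96  -3.02 383.04] gap [-48.36 -19.84]
side key_tip 0.74 [264.2 211.6] [654.9   18.49  50.09] gap [26.76 10.09]
side key_head 0.88 [291.5 227.4] [569.01  28.    52.12] gap [-59.66  10.11]
side gap_mouth 0.83 [276.2 224.8] [620.68  18.97  32.06] gap [-7.31  6.81]
```

View pics/sz_d.png

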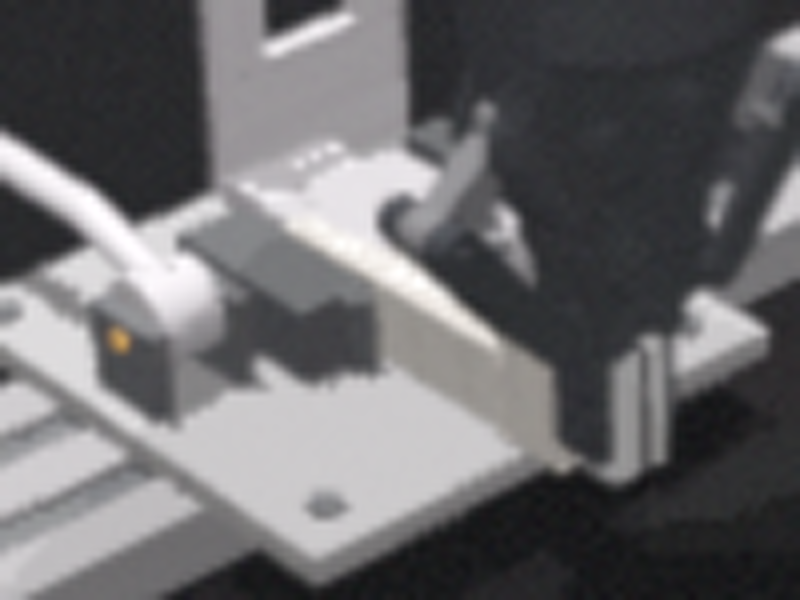

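Call:
carry_out(slide=[[-0.0025,0,0],[-0.005,0,0],[-0.0075,0,0],[-0.01,0,0],[-0.0125,0,0],[-0.015,0,0],[-0.017,0,0],[-0.019,0,0]], roll=[0,0,0,0,0,0,0,0], claw=[0,0,0,0,0,0,0,0])

```text
clock: 14.78
position: [566.2, 18.0, 206.6]
ee_rot: [0.056, 0.998, -0.0, -0.002]
contact_force: [-7.7, 1.6, 5.5]
gripper_width: -0.4
grasp_force: 3.8
```

Call:
carry_out(slide=[[-0.001,0,0],[-0.002,0,0],[-0.003,0,0],[-0.004,0,0]], roll=[0,0,0,0], claw=[0,0,0,0])

```text
clock: 15.28
position: [570.1, 17.6, 206.7]
ee_rot: [0.056, 0.998, -0.0, -0.003]
contact_force: [-8.0, 2.8, 4.7]
gripper_width: 0.2
grasp_force: 3.8
```

Call:
carry_out(slide=[[-0.001,0,0],[-0.002,0,0],[-0.003,0,0],[-0.004,0,0]], roll=[0,0,0,0], claw=[0,0,0,0])

```text
clock: 15.78
position: [574.1, 17.3, 206.6]
ee_rot: [0.056, 0.998, -0.0, -0.003]
contact_force: [-7.5, 2.3, 6.0]
gripper_width: 0.3
grasp_force: 4.0
```

Call:
carry_out(slide=[[-0.001,0,0],[-0.002,0,0],[-0.003,0,0]], roll=[0,0,0], claw=[0,0,0])

```text
clock: 16.15
position: [576.9, 16.9, 206.7]
ee_rot: [0.056, 0.998, -0.0, -0.003]
contact_force: [-9.4, 3.6, 7.3]
gripper_width: 0.3
grasp_force: 5.0
```

Call:
carry_out(slide=[[-0.001,0,0],[-0.002,0,0],[-0.003,0,0]], roll=[0,0,0], claw=[0,0,0])

```text
clock: 16.52
position: [578.1, 16.8, 206.7]
ee_rot: [0.056, 0.998, -0.001, -0.006]
contact_force: [-16.6, 6.2, 13.5]
gripper_width: 0.2
grasp_force: 8.5
```

Call:
carry_out(slide=[[-0.001,0,0],[-0.002,0,0]], roll=[0,0], claw=[0,0])

```text
clock: 16.77
position: [578.9, 16.7, 206.7]
ee_rot: [0.056, 0.998, -0.001, -0.008]
contact_force: [-20.6, 8.1, 17.2]
gripper_width: 0.1
grasp_force: 10.8
```

Call:
carry_out(slide=[[-0.001,0,0],[-0.002,0,0],[-0.002,0,0]], roll=[0,0,0], claw=[0,0,0])

```text
clock: 17.15
position: [579.8, 16.5, 206.6]
ee_rot: [0.056, 0.998, -0.001, -0.009]
contact_force: [-23.0, 8.6, 18.8]
gripper_width: 0.3
grasp_force: 12.1
```

```bash
python3 d.py e
```

```text
[579.76  16.5  206.6 ] [-22.99   8.61  18.75] [2.42 6.15 0.03] 0.25330921597423534
now [579.8  16.5 206.6] tool y yaw 83.6 z [-0.02 -0.   -1.  ] | slide [0. 0. 0.] roll -0.1 joint6 -1.98
TCP in gap frame [-47.71  -0.13]
top key_tip 0.36 [292.8 144.6] [693.11   9.63  52.1 ] gap [65.71  5.47]
top gap_mouth 0.73 [290.2 170.1] [577.83   1.3  392.61] gap [-47.96 -15.46]
side key_tip 0.58 [257.4 207. ] [678.62  15.15  50.52] gap [50.7   9.38]
side key_head 0.5 [284.9 219.1] [568.7   46.01  80.15] gap [-61.94  27.99]
side gap_mouth 0.79 [276.1 226. ] [620.42  19.67  29.57] gap [-7.65  7.47]
```

View pics/sz_e.png

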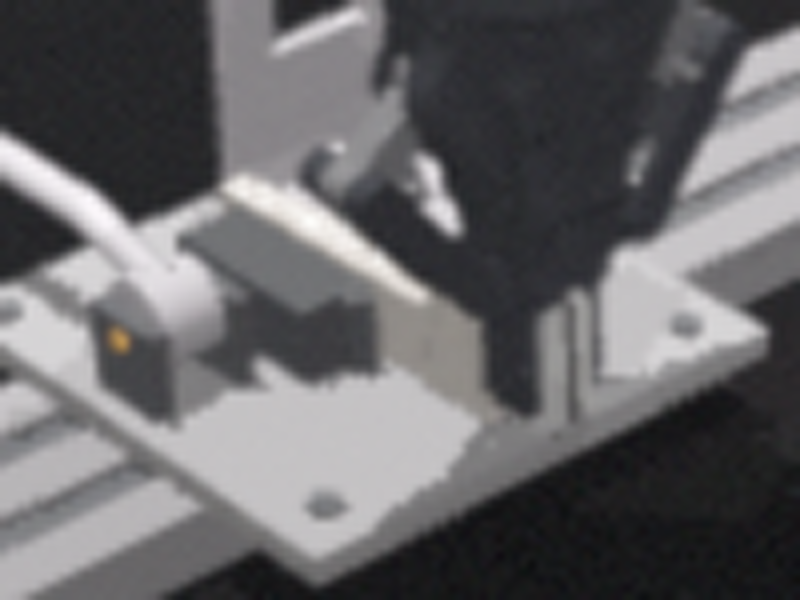

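Call:
carry_out(slide=[[0.005,0,0],[0.02,0,0],[0.05,0,0],[0.06,0,-0.05],[0.06,0,-0.1],[0.06,0,-0.15],[0.03,0,-0.2],[0.0,0,-0.2]], roll=[0,0,0,0,0,0,0,0], claw=[0,0,0,0,0,0,0,0])

```text
clock: 18.55
position: [587.2, 16.2, 413.3]
ee_rot: [0.055, 0.998, 0.002, 0.007]
contact_force: [0.5, -0.1, -0.6]
gripper_width: -0.2
grasp_force: 0.0
```

Call:
carry_out(slide=[[-0.05,0,0],[-0.1,0,0],[-0.11,0,0],[-0.11,0,0],[-0.11,0,0]], roll=[0,0,0,0,0], claw=[0,0,0,0,0])

```text
clock: 19.18
position: [694.1, 4.1, 407.3]
ee_rot: [0.055, 0.998, 0.0, 0.0]
contact_force: [-0.3, -0.7, 0.1]
gripper_width: 0.2
grasp_force: 0.0
```

```bash
python3 d.py f;  python3 c.py w5.png key_head key_tip gap_mouth bracket_foot; python3 - <<'E'
from h import *
np.set_printoptions(precision=2,suppress=True)
P=np.load('last.npz')['P'];c,sn=np.cos(np.radians(6.3)),np.sin(np.radians(6.3))
g=np.array([627.2,11.4]);G=P.copy();G[...,:2]=(P[...,:2]-g)@np.array([[c,-sn],[sn,c]]).T
x,y,z=G[...,0],G[...,1],G[...,2]
m=(x>-50)&(x<0)&(abs(y)<20)&(z>58)&(z<75);X=G[m];print('head',m.sum(),cv2.minAreaRect(X[:,:2].astype(np.float32)),np.percentile(X[:,2],[5,50,95]),np.polyfit(X[:,0],X[:,2],1))
m=(x>-15)&(x<90)&(abs(y)<10)&(z>50.5)&(z<54);X=G[m];print('blade',X.min(0),X.max(0),cv2.minAreaRect(X[:,:2].astype(np.float32)),np.polyfit(X[:,0],X[:,2],1))
for r in range(110,230,6):
    k=(y[r]>-65)&(y[r]<40)&(z[r]>40)&(z[r]<60);i=np.where(k)[0]
    if len(i)>3: 
        e=i[1:][abs(np.diff(z[r][i]))>2]; print(r,round(float(np.median(x[r][i])),1),[(round(float(y[r][j]),1),round(float(z[r][j]),1)) for j in e])
cv2.imwrite('pics/wz.png',cv2.resize(np.load('last.npz')['img'][80:230,230:430,::-1],None,fx=4,fy=4))
E
```

```text
[694.08   4.13 407.33] [-0.25 -0.74  0.15] [ 0.01  0.03 -0.01] 0.23302202496298194
now [694.1   4.1 407.3] tool y yaw 83.7 z [ 0.  0. -1.] | slide [0. 0. 0.] roll -0.0 joint6 -1.92
TCP in gap frame [67.27  0.12]
top key_tip 0.52 [292.7 145. ] [692.23   9.91  51.22] gap [64.8   5.66]
top key_head 0.74 [289.6 179.7] [599.63  16.27  64.02] gap [-27.94   1.81]
top gap_mouth 0.91 [293.5 167.6] [632.65   7.07  52.39] gap [ 5.9 -3.7]
top gap_mouth 0.45 [292.8 159.1] [655.13   9.2   50.94] gap [28.    0.88]
side key_tip 0.68 [252.2 204. ] [722.37  -9.41  30.2 ] gap [ 96.88 -10.24]
side key_tip 0.21 [275.7 206.8] [653.31 -13.92  47.64] gap [ 28.73 -22.3 ]
side key_head 0.9 [284.  218.9] [591.74  24.98  61.1 ] gap [-36.73   9.61]
side key_head 0.46 [254.9 208.4] [679.85  21.33  49.42] gap [51.24 15.65]
side gap_mouth 0.82 [275.6 222.8] [620.65  20.45  37.67] gap [-7.5   8.28]
now [694.6   4.  407.1] tool y yaw 83.7 z [ 0.  0. -1.] | slide [ 0.2361 -0.2718  0.0769] roll -19.3 joint6 -1.92
key_head 0.84 [164.3   7.5] [ 486.6 -145.5   25.4]
key_head 0.82 [323.9  97.7] [600.4  16.9  64.4]
key_head
[... 920 characters left out ...]
(-48.0, 47.6), (-5.1, 52.7), (17.7, 50.7), (22.4, 49.1), (36.8, 43.5), (37.0, 52.4)]
146 24.4 [(-48.2, 48.0), (-36.9, 45.2), (-4.0, 51.6), (9.8, 48.7), (16.8, 47.8), (23.7, 49.0), (24.7, 51.8), (26.1, 48.7), (37.0, 43.9), (37.1, 53.6)]
152 31.2 [(-60.9, 51.0), (-47.7, 45.8), (-26.6, 44.9), (-5.3, 47.8), (-4.1, 51.7), (35.8, 46.6), (36.6, 49.3), (37.2, 54.7)]
158 38.2 [(-48.0, 45.5), (-35.0, 45.9), (-29.1, 45.2), (-20.6, 47.9), (-2.9, 51.4), (22.8, 49.7), (37.6, 53.4)]
164 45.4 [(-48.3, 46.0), (-36.5, 45.1), (-23.3, 44.9), (-4.2, 44.3), (-1.8, 50.7), (2.9, 49.8)]
170 52.6 [(-47.3, 46.5), (-27.1, 45.2), (-1.8, 51.8), (20.8, 48.5)]
176 59.1 []
182 66.4 []
200 92.0 [(-35.7, 42.4), (-34.7, 40.4)]
```

View pics/wz.png

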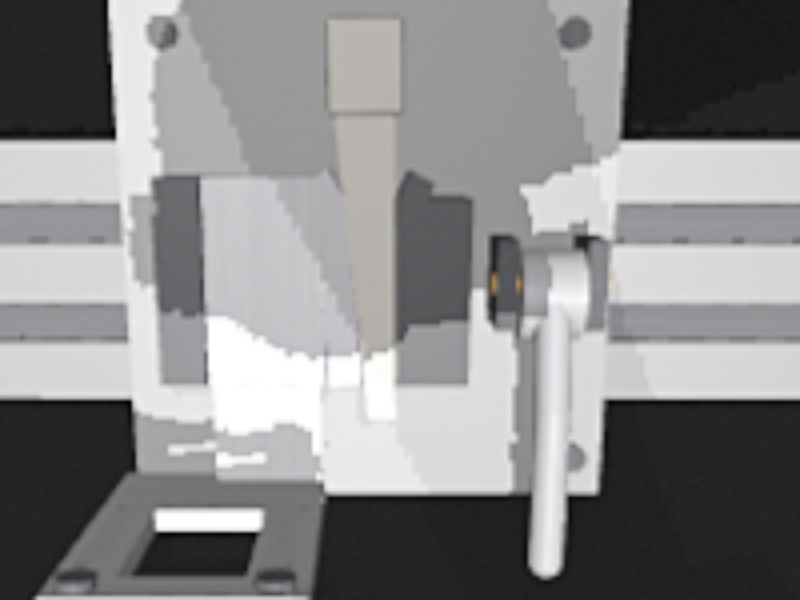

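```bash
python3 - <<'E'
from h import *
np.set_printoptions(precision=1,suppress=True,linewidth=200)
P=np.load('last.npz')['P'];c,sn=np.cos(np.radians(6.3)),np.sin(np.radians(6.3))
g=np.array([627.2,11.4]);G=P.copy();G[...,:2]=(P[...,:2]-g)@np.array([[c,-sn],[sn,c]]).T
x,y,z=G[...,0],G[...,1],G[...,2]
for r in (140,150,160,170):
    i=np.where((y[r]>-54)&(y[r]<-38))[0];print(x[r][i[0]].round(1),y[r][i],z[r][i])
m=(x>88)&(x<105)&(y>-90)&(y<0)&(z>40)&(z<140)
for zz in (50,80,110,130):
    k=m&(abs(z-zz)<8)
    if k.sum()>5: print(zz,k.sum(),np.percentile(y[k],[1,99]))
m=(x>60)&(x<72)&(abs(y)<15)&(z>48)&(z<56);print('tip y',np.percentile(y[m],[2,98]),x[m].max())
E
```

```text
17.4 [-53.4 -52.1 -50.9 -50.  -48.7 -48.  -46.8 -45.8 -44.5 -43.5 -42.3 -41.2 -40.1 -38.8] [49.7 50.8 51.1 49.5 50.4 47.6 47.9 46.9 47.6 46.6 46.7 46.2 46.2 46.8]
28.8 [-52.9 -51.7 -50.5 -49.3 -48.4 -47.6 -46.2 -45.2 -44.2 -42.8 -41.6 -40.5 -39.3 -38.1] [49.5 49.5 49.9 49.7 48.6 45.5 47.4 46.4 44.7 46.5 46.7 46.4 46.1 46.4]
40.5 [-53.4 -52.3 -51.2 -49.7 -48.5 -48.1 -46.9 -45.7 -44.4 -43.4 -42.1 -40.9 -39.7 -38.6] [49.4 49.4 48.9 50.6 51.3 46.  45.9 46.3 46.8 45.5 46.  46.4 46.5 45.6]
52.1 [-53.8 -52.8 -51.5 -50.3 -49.2 -48.2 -47.3 -46.1 -44.9 -43.7 -42.5 -41.4 -40.1 -39. ] [50.7 49.3 50.4 50.1 50.1 48.7 46.5 46.4 46.4 46.6 46.3 45.6 46.4 46. ]
50 205 [-77.5 -14.2]
80 157 [-77.7 -14.2]
110 183 [-77.9 -14.4]
130 769 [-77.5 -14.5]
tip y [-0.6  7.7] 67.6068656701136
```

```bash
python3 -c "
from bench import *
print(job_done())"
```

```text
the job is handed in; nothing more can be done
None
```

The middle-sized key is driven in with the bracket hard against its stop (about 3 mm moved, last push about 25 N). It lies flat with its tip about 69 mm past the gap mouth; I handed the job in at about 19.5 s, and no verdict came back.

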